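Put away the hydraulic fittings after class

TASK

Class is over: put the loose hydraulic parts away. Lay the two tee fittings flat in the divided tray, one in each bay, and lay both straight square-bodied check valves flat on the floor of the plain undivided tray; only when those four are in, and therefore last of all, place the pressure gauge face up in the middle of the round dish, setting it down rather than dropping it. Leave the computer mouse and the spanner where they are.

Things in the scene. Friction and masses are not known exactly. Their poses are not given: they have to be found in the camera images.
- tee_a_mid (a point): One steel tee fitting lying flat, 24 mm thick, about 0.22 kg. Run 82 mm long along own x; branch towards own +y. In own y it spans 54 mm, from the flat back of the run's middle block to the flat end of the branch: grip between these two faces (each about 20 mm wide). This point is midway between them, 14 mm from the run's axis, half-way up (12 mm). z up.
- tee_b_mid (a point): The other, identical steel tee fitting lying flat, 24 mm thick, about 0.22 kg. Run 82 mm long along own x; branch towards own +y. In own y it spans 54 mm, from the flat back of the run's middle block to the flat end of the branch: grip between these two faces (each about 20 mm wide). This point is midway between them, 14 mm from the run's axis, half-way up (12 mm). z up.
- valve_a_mid (a point): One steel in-line check valve lying flat, about 0.26 kg: square body 44 mm long (own x), 28 mm wide (own y), 28 mm high, with a round threaded end 18 mm in diameter and 19 mm long at each end, 82 mm over all along own x. Grip the body across own y. This point is its centre, half-way up (14 mm).
- valve_b_mid (a point): The other, identical steel in-line check valve lying flat, about 0.26 kg: square body 44 mm long (own x), 28 mm wide (own y), 28 mm high, with a round threaded end 18 mm in diameter and 19 mm long at each end, 82 mm over all along own x. Grip the body across own y. This point is its centre, half-way up (14 mm).
- gauge_mid (a point): Pressure gauge lying on its back, face up: round steel case 54 mm in diameter and 30 mm high with a white dial on top, and a brass connection 14 mm wide that sticks out sideways towards own -y to 54 mm from the case's axis. This point is the centre of the case, half-way up (15 mm). z up, out of the dial. Grip the case across own x. About 0.2 kg.
- bay_tray: Fixed aluminium tray with one dividing wall, for the tees. Inside 120 mm (own x) by 204 mm (own y), split into two bays of 120 by 100 mm whose centres lie at own y = +52 and -52 mm. Floor 4 mm above the work surface, walls and divider 4 mm thick with tops 18 mm above the work surface. Origin: centre of the underside, on the work surface; z up.
- plain_tray: Fixed aluminium tray without divider, for the check valves. Inside 120 mm (own x) by 170 mm (own y). Floor 4 mm above the work surface, walls 4 mm thick with tops 18 mm above it. Origin: centre of the underside, on the work surface; z up.
- dish: Fixed round aluminium dish with a dark lining, for the gauge. Inside diameter about 140 mm (152 mm outside), floor 4 mm above the work surface, rim 16 mm above it. Origin: centre of the underside, on the work surface.
- mouse: Bystander: black computer mouse, 100 by 58 by 30 mm, at the right-hand edge of the work. Origin: centre of the underside. To be left alone.
- spanner: Bystander: steel spanner 150 mm long lying on the work surface at the left-hand edge of the work. Origin under its middle, own x along it. To be left alone.
Not all that is in view belongs to the job. Leave any turquoise look-alike of the part that bears gauge_mid alone. Leave any orange look-alike of the part that bears tee_b_mid alone.

How it is judged (in metres and radians):
On the way, in this order (a step that is already met when the one before it is completed fails the run):
1. both tees lie in the divided tray, one in each bay, and both check valves lie in the plain tray (((x of tee_a_mid in the frame of bay_tray between -0.06 and 0.06 m and y of tee_a_mid in the frame of bay_tray between 0.002 and 0.102 m and z of each of tee_a_mid, tee_b_mid in the frame of bay_tray below 0.021 m and x of tee_b_mid in the frame of bay_tray between -0.06 and 0.06 m and y of tee_b_mid in the frame of bay_tray between -0.102 and -0.002 m and angle between each of tee_a_mid, tee_b_mid's own z axis and vertical below 0.15 rad) or (x of tee_b_mid in the frame of bay_tray between -0.06 and 0.06 m and y of tee_b_mid in the frame of bay_tray between 0.002 and 0.102 m and z of each of tee_b_mid, tee_a_mid in the frame of bay_tray below 0.021 m and x of tee_a_mid in the frame of bay_tray between -0.06 and 0.06 m and y of tee_a_mid in the frame of bay_tray between -0.102 and -0.002 m and angle between each of tee_b_mid, tee_a_mid's own z axis and vertical below 0.15 rad)) and x of valve_a_mid in the frame of plain_tray between -0.06 and 0.06 m and y of valve_a_mid in the frame of plain_tray between -0.085 and 0.085 m and z of each of valve_a_mid, valve_b_mid in the frame of plain_tray below 0.023 m and x of valve_b_mid in the frame of plain_tray between -0.06 and 0.06 m and y of valve_b_mid in the frame of plain_tray between -0.085 and 0.085 m and linear speed of each of tee_a, tee_b, valve_a, valve_b below 0.02 m/s), for 0.2 s.
2. after that, the gauge stands face up in the middle of the dish (horizontal distance between gauge_mid and dish below 0.015 m and z of gauge_mid in the frame of dish below 0.024 m and angle between gauge_mid's own z axis and vertical below 0.15 rad and linear speed of gauge below 0.02 m/s), for 0.2 s.
At the end, for the whole second after the job is handed in: One tee lies in each bay of the divided tray and both check valves in the plain tray, centres inside the walls and within 5 mm of resting height (tees tilted under 0.15 rad); the gauge lies face up on the dish floor, case centre within 15 mm of the middle; all at rest (all of step 1 and all of step 2); the robot touches nothing.
It fails at once if the mouse was moved more than 25 mm (distance of mouse from where it was at the start of the episode above 0.025 m).
It fails at once if the spanner was moved more than 25 mm (distance of spanner from where it was at the start of the episode above 0.025 m).
It fails at once if the gauge was let fall (faster than 0.6 m/s while not held, a drop of about 20 mm or more) (linear speed of gauge above 0.6 m/s and contact force between the fingers and gauge below 0.05 N).
It also fails if it takes over 112 s, if anything falls off the work surface, if the arm or the gripper's body presses on something with over 40 N, if the wrist force passes 120 N, or if a joint passes its speed limit or range.

ROBOT

A 6-joint arm with a two-finger parallel gripper is mounted at the origin on the work surface. World frame = base frame: x ahead of the robot, y to its left, z up, the work surface at z = 0. Lengths are in m, angles in degrees, forces in N, time in s.
With the tool pointing down it reaches from about 0.35 to 0.875 m from the base axis. Payload 4.2 kg.
Tool frame: the origin (TCP) lies on the centre line of the jaws, within the pads' length; the fingertips stand tip_reach ahead of it and the grasp point (between the pads) is the TCP (tip_reach is the distance from the TCP to the fingertips, in m); z points along the fingers, y is the line along which they close (so a half turn about z gives the same grasp; the last joint's range is limited). The gripper opens to 87 mm and grips with 3 to 60 N. Pads are 19 mm wide; open, the fingers measure 117 mm over their backs; the gripper's body (75 mm by 190 mm) begins 51 mm behind the grasp point.
Start: joints at [87.812, 22.042, 0.453, 0, -68.411, -14.817], TCP at [0.183, 0.598, 0.242] pointing down, gripper open.
Joint ranges: [-179.83, 179.83], [-69.29, 118.12], [-61.27, 80.66], [-181.25, 117.63], [-171.15, -9.14], [-177.46, 177.46]. Speed limits (degrees/s): [159.86, 159.86, 180, 180, 180, 180].

INTERFACE

Orientations are given as a 3x3 rotation matrix whose columns are the frame's x, y, z axes.
In Python, from station import sense, capture, finish_job, tip_reach gives the robot as it stands.
- The arm moves only by the tool arm_command, never from a script. Its argument "deltas" is a list of rows, each a list of 7 numbers: the turn, a rotation vector about the tool's x, y, z in rad, then the shift along the tool's x, y, z in cm, then the closure, from -1 (fully open) to 1 (shut), so that 0 is half open. In form: [[rx, ry, rz, dx, dy, dz, hand], ...]. A call has 1 to 8 rows; each row is the pose to reach, as a shift and turn from the pose commanded when the call began, along the tool's axes at that moment; what a row does not reach only later rows make up. A row lasts 1/12 s, in which the tool goes at most 41.7 mm and 7.16 degrees, less where a joint would pass 70% of its speed; a pose out of reach is approached as far as the arm can. A call with a gripper value outside its range is refused whole. The fingers move at their own pace and stop on an object; the grip force is fixed at half the most. Time passes only in rows, so rows that repeat a pose let the fingers close. It gives the time, the measured TCP pose, the force, the opening and the grip force at its end, in the units of the state.
- sense(): the state, without advancing time (a new reading comes with each control period).
- capture(name): name is "scene" or "side" or "wrist"; returns a dict with "pixels" (480x640x3 uint8, blue, green, red), "fovy" (degrees; the focal length in pixels is half the picture's height over the tangent of half this angle, whatever the lens; pixels are square), "cx", "cy" (the principal point, pixels), "rvec" (rotation vector, rad) and "tvec" (3), from world to camera coordinates, as OpenCV has them. Camera axes: x right, y down, z forward; pixel columns grow to the right and rows downward; lengths in m; the calibration is good to about 2 mm. A picture is of the moment at which its call begins. There is no depth.
- finish_job(): hands the job in; it is judged then, once.
The state is a dict: "time_s": time; "joints": joint angles; "joint_velocities": joint speeds; "effort": joint torques, N m; "tcp_pos": TCP position; "ee_rot": TCP orientation; "wrist_force": force on the tool from outside, world axes, zero at the start; "moment": the same for the moment, N m; "gripper_width": opening from 0.0 (shut) to 1.0 (fully open); "gripper_force": force on a finger pad.
Only numpy, scipy, OpenCV 4.12 (cv2) and the standard library are available. Lean on these libraries where they do the work, as an engineer would, in place of code of your own. Each camera call takes 0.05 s, during which the arm holds its last target. There are 200 camera calls.

## Working session

There is one attempt and no reset: what is moved stays moved. The work goes in short steps, Python scripts to look and compute and a tool call to move; the robot and the scene stay as the last step left them, time stands still between calls to the robot, and variables do not carry over. Pictures are saved under pics/ and viewed, at most 14 in all, crops included, and the job is handed in when it is done.

Besides the shell and the picture viewer there is one more tool, called after "Call:" in YAML: its name, and indented under it one key for each argument. arm_command: Moves the arm, as the interface text tells. Its arguments: {"type":"object","properties":{"deltas":{"type":"array"}},"required":["deltas"]}

```bash
mkdir -p pics; ls
python3 - <<'E'
from station import *
import cv2
print(tip_reach, sense())
for n in("scene","side"):
    c=capture(n);cv2.imwrite(f"pics/{n}0.png",c["pixels"]);print({k:v for k,v in c.items() if k!="pixels"})
E
```

```text
pics
0.019 {'time_s': 0.0, 'joints': array([ 8.78125554e+01,  2.20912995e+01,  3.80266516e-01, -3.14847560e-02,
       -6.84118332e+01, -1.48178679e+01]), 'joint_velocities': array([-0.05751393, -0.05747915,  0.00308923, -0.08903095,  0.01743214,
       -0.01608517]), 'effort': array([-1.11152145e-03, -3.90666461e+01,  1.87408143e+01,  4.21985105e+00,
        1.10103789e-02, -1.91321715e-04]), 'tcp_pos': array([0.18257847, 0.59714511, 0.24045076]), 'ee_rot': array([[ 9.56218349e-01, -2.92653581e-01, -5.92441311e-04],
       [-2.92654176e-01, -9.56215993e-01, -2.12330060e-03],
       [ 5.48896693e-05,  2.20371942e-03, -9.99997570e-01]]), 'wrist_force': array([-0.5288009 , -0.60912299,  0.27919638]), 'moment': array([ 0.0341993 , -0.03655623, -0.02692463]), 'gripper_force': 0.0, 'gripper_width': 1.0000097702822601}
{'fovy': 57.83753715730761, 'cx': 319.56248500987095, 'cy': 240.26744664337804, 'rvec': array([ 1.04430373,  2.4803132 , -0.9934345 ]), 'tvec': array([ 0.3180195 , -0.20881785,  1.11405564])}
{'fovy': 54.988442897833494, 'cx': 315.5056589229445, 'cy': 240.85563946156518, 'rvec': array([ 2.24296941, -0.71988698,  0.31149176]), 'tvec': array([-0.36060909,  0.23903936,  0.98559856])}
```

View pics/scene0.png

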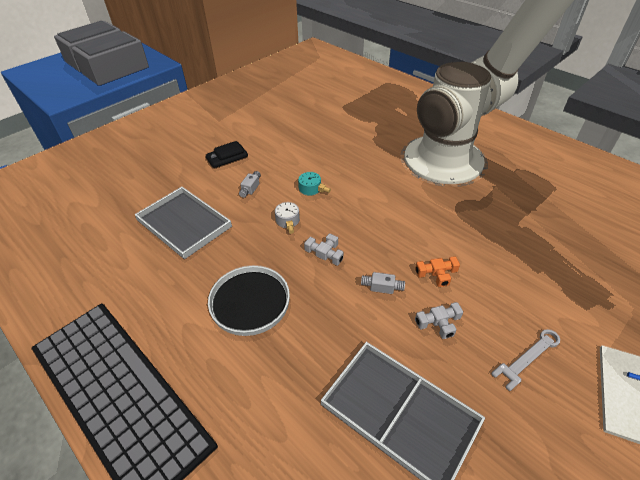

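View pics/side0.png

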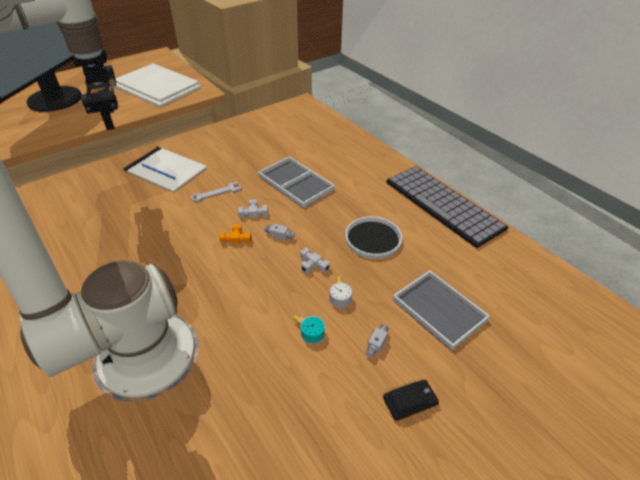

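The scene view shows tees at (323,250) and (440,320), valves at (250,183) and (383,283), and the white gauge at (287,213). The plain tray is at (182,222), the dish at (250,300) and the divided tray at (403,412). The orange tee and turquoise gauge are decoys. The side view agrees.

```bash
cat > h.py <<'E'
import numpy as np, cv2
from station import *
def ray(c,u,v,z):
    f=240/np.tan(np.radians(c["fovy"]/2)); R=cv2.Rodrigues(np.asarray(c["rvec"]))[0]
    o=-R.T@np.asarray(c["tvec"]); d=R.T@np.array([(u-c["cx"])/f,(v-c["cy"])/f,1])
    return (o+d*(z-o[2])/d[2])
def blobs(c,z,amin=60,amax=1e9,smax=60,vmin=90):
    h=cv2.cvtColor(c["pixels"],cv2.COLOR_BGR2HSV)
    m=((h[...,1]<smax)&(h[...,2]>vmin)).astype(np.uint8)
    m=cv2.morphologyEx(m,cv2.MORPH_CLOSE,np.ones((3,3)))
    n,l,s,ce=cv2.connectedComponentsWithStats(m); out=[]
    for i in range(1,n):
        if amin<s[i,4]<amax:
            k=max(cv2.findContours((l==i).astype(np.uint8),cv2.RETR_EXTERNAL,cv2.CHAIN_APPROX_NONE)[0],key=len)[:,0]
            P=np.array([ray(c,u,v,z)[:2] for u,v in k],np.float32)
            out.append((ce[i].round(),s[i,4],P,k))
    return out
E
python3 - <<'E'
from h import *
for n in("scene","side"):
    c=capture(n)
    print(n)
    for ce,a,P,k in blobs(c,.012):
        r=cv2.minAreaRect(P)
        if np.linalg.norm(r[0])<1.0 and max(r[1])<.35: print(ce,a,np.round(r[0],3),np.round(r[1],3),round(r[2]))
c=capture("scene")
for nm,pts in dict(plain=[(182,188),(231,222),(185,255),(136,215)],bay=[(366,343),(484,418),(456,486),(322,403)]).items():
    q=[ray(c,u,v,.018)[:2] for u,v in pts];print(nm,np.round(q,3).tolist(),np.mean(q,0))
c=capture("side")
for nm,pts in dict(plain=[(431,273),(488,315),(456,345),(394,303)],bay=[(290,158),(334,185),(304,204),(259,179)],dish=[(346,237),(374,218),(403,238),(374,257)],gauge=[(341,292)],spanner=[(193,196),(240,186)]).items():
    q=[ray(c,u,v,.028 if nm=="gauge" else .017)[:2] for u,v in pts];print(nm,np.round(q,3).tolist(),np.mean(q,0))
E
```

```text
scene
[444. 161.] 2861 [0.016 0.007] [0.204 0.197] 26
[249. 184.] 336 [ 0.416 -0.271] [0.097 0.042] 44
[184. 222.] 3568 [ 0.596 -0.281] [0.135 0.195] 3
[287. 213.] 467 [ 0.426 -0.128] [0.081 0.052] 50
[325. 248.] 641 [0.434 0.003] [0.067 0.091] 11
[248. 298.] 1182 [ 0.63  -0.011] [0.156 0.152] 44
[383. 282.] 618 [0.428 0.145] [0.046 0.082] 34
[441. 318.] 841 [0.421 0.276] [0.064 0.089] 61
[104. 360.] 4680 [ 0.879 -0.077] [0.089 0.24 ] 0
[526. 359.] 1045 [0.38  0.414] [0.038 0.151] 82
[ 66. 379.] 1119 [ 0.937 -0.105] [0.184 0.019] 90
[396. 410.] 8855 [0.6   0.318] [0.135 0.214] 7
[620. 393.] 3253 [0.336 0.545] [0.155 0.058] 21
[137. 392.] 154 [0.867 0.003] [0.023 0.019] 89
[123. 402.] 162 [0.891 0.004] [0.023 0.019] 87
[146. 404.] 166 [0.867 0.031] [0.019 0.023] 0
[168. 405.] 165 [0.844 0.057] [0.022 0.019] 89
[132. 414.] 169 [0.891 0.03 ] [0.019 0.022] 1
[155. 416.] 174 [0.867 0.057] [0.019 0.022] 0
[178. 418.] 173 [0.844 0.085] [0.021 0.019] 88
[ 95. 424.] 176 [0.937 0.004] [0.021 0.019] 90
[118. 425.] 180 [0.914 0.03 ] [0.019 0.022] 0
[141. 427.] 179 [0.89  0.058] [0.018 0.021] 0
[
[... 1113 characters left out ...]
0.184] 3
[340. 295.] 464 [ 0.429 -0.122] [0.073 0.05 ] 53
[377. 340.] 405 [ 0.415 -0.267] [0.09  0.031] 25
plain [[0.541, -0.367], [0.531, -0.192], [0.654, -0.182], [0.663, -0.362]] [ 0.59699485 -0.27570909]
bay [[0.552, 0.209], [0.525, 0.416], [0.632, 0.436], [0.677, 0.228]] [0.59653271 0.32192121]
plain [[0.649, -0.2], [0.661, -0.365], [0.541, -0.377], [0.511, -0.216]] [ 0.59058664 -0.28954279]
bay [[0.644, 0.42], [0.672, 0.222], [0.547, 0.2], [0.504, 0.379]] [0.59152058 0.30556075]
dish [[0.559, 0.022], [0.67, 0.037], [0.68, -0.068], [0.571, -0.077]] [ 0.62016614 -0.02148672]
gauge [[0.426, -0.126]] [ 0.42606902 -0.12632644]
spanner [[0.304, 0.419], [0.439, 0.382]] [0.37143333 0.40042843]
```

```bash
cat >> h.py <<'E'
def go(p,a=None):
    "deltas (tool axes, cm, rad) to TCP position p and tool-x heading a (deg), tool straight down"
    s=sense(); R=np.array(s["ee_rot"]); 
    a0=np.degrees(np.arctan2(R[1,0],R[0,0])); a=a0 if a is None else a
    ca,sa=np.cos(np.radians(a)),np.sin(np.radians(a))
    T=np.array([[ca,sa,0],[sa,-ca,0],[0,0,-1]])
    rv=cv2.Rodrigues(R.T@T)[0].ravel(); d=R.T@(np.array(p)-s["tcp_pos"])*100
    print("rv",rv.round(3),"d",d.round(2),"a0",a0.round(1),"pos",s["tcp_pos"].round(4),"t",s["time_s"],"w",round(s["gripper_width"],3),"j",s["joints"].round())
E
python3 - <<'E'
from h import *
c=capture("wrist"); R=cv2.Rodrigues(c["rvec"])[0]; o=-R.T@c["tvec"]; s=sense(); E=s["ee_rot"]
print(c["fovy"],"cam in tool",E.T@(o-s["tcp_pos"]),"axes in tool",(E.T@R.T).round(3), ray(c,320,240,0),ray(c,0,0,0),ray(c,640,480,0))
go([.42,.276,.24],-80)
E
```

```text
64.01682306022701 cam in tool [ 0.06615577  0.00052659 -0.1435725 ] axes in tool [[ 0.001 -0.969 -0.247]
 [ 1.     0.001 -0.   ]
 [ 0.    -0.247  0.969]] [0.15099985 0.60331042 0.        ] [0.44581176 0.81227452 0.        ] [-0.25571627  0.31502808  0.        ]
rv [ 0.    -0.     1.099] d [32.09 23.81  0.14] a0 -17.0 pos [0.1827 0.5976 0.2413] t 0.35 w 0.997 j [ 88.  22.   0.  -0. -68. -15.]
```

Call:
arm_command:
  deltas:
    - [0, 0, 1.1, 32, 23.8, 0, -1]
    - [0, 0, 1.1, 32, 23.8, 0, -1]
    - [0, 0, 1.1, 32, 23.8, 0, -1]
    - [0, 0, 1.1, 32, 23.8, 0, -1]
    - [0, 0, 1.1, 32, 23.8, 0, -1]
    - [0, 0, 1.1, 32, 23.8, 0, -1]
    - [0, 0, 1.1, 32, 23.8, 0, -1]
    - [0, 0, 1.1, 32, 23.8, 0, -1]

```text
time_s: 1.02
tcp_pos: [0.3811, 0.3274, 0.2419]
ee_rot: [[0.265, -0.964, 0.0], [-0.964, -0.265, 0.001], [-0.001, -0.001, -1.0]]
wrist_force: [0.9, 1.5, 0.3]
gripper_width: 0.998
gripper_force: 0.0
```

Run:
```python
from h import *
go([.42,.24,.24],-80)
c=capture("wrist");cv2.imwrite("pics/w1.png",c["pixels"])
```

```text
rv [-0.001  0.001  0.094] d [ 9.46 -1.44  0.19] a0 -74.6 pos [0.3811 0.3274 0.2419] t 1.0167 w 0.998 j [ 59.  10. -16.  -0. -64. -44.]
```

View pics/w1.png

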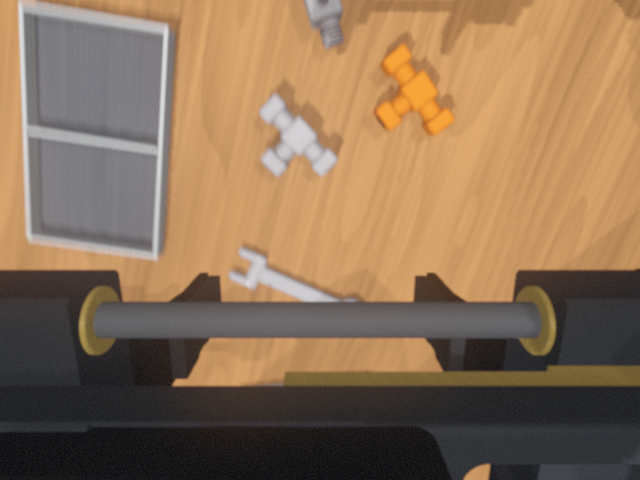

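The wrist view shows the grey tee at (298,133) with its branch towards the lower left, the orange decoy at (415,90), the divided tray at left (95,130) and the spanner at (290,280).

Run:
```python
from h import *
c=capture("wrist")
for z in(.018,):
    for ce,a,P,k in blobs(c,z,300,1e5,70,90):
        if ce[1]<255:
            r=cv2.minAreaRect(P); print(ce,a,np.round(r[0],4),np.round(r[1],4),round(r[2],1),cv2.boxPoints(r).round(3).tolist())
for uv in [(272,160),(298,133),(322,162),(273,108)]: print(uv,ray(c,*uv,.018).round(4))
q=[ray(c,*uv,.018)[:2].round(4) for uv in [(21,3),(173,22),(160,259),(28,239)]];print(q,np.mean(q,0))
```

```text
[322.  24.] 1670 [0.4188 0.1604] [0.0297 0.0508] 34.0 [[0.3919999897480011, 0.17299999296665192], [0.42100000381469727, 0.13099999725818634], [0.4449999928474426, 0.14800000190734863], [0.4169999957084656, 0.1899999976158142]]
[ 97. 143.] 34014 [0.595  0.3197] [0.1349 0.2135] 7.2 [[0.5149999856948853, 0.4169999957084656], [0.5410000085830688, 0.20499999821186066], [0.675000011920929, 0.22200000286102295], [0.6489999890327454, 0.4339999854564667]]
[293. 150.] 2984 [0.4222 0.2762] [0.055  0.0829] 59.8 [[0.37299999594688416, 0.27300000190734863], [0.4440000057220459, 0.23199999332427979], [0.47200000286102295, 0.27900001406669617], [0.4000000059604645, 0.32100000977516174]]
(272, 160) [0.4361 0.2834 0.018 ]
(298, 133) [0.4184 0.2535 0.018 ]
(322, 162) [0.3902 0.2732 0.018 ]
(273, 108) [0.4457 0.2381 0.018 ]
[array([0.6733, 0.2103]), array([0.5454, 0.1915]), array([0.5222, 0.4066]), array([0.6515, 0.4195])] [0.5981   0.306975]
```

Run:
```python
from h import *
go([.4222,.2762,.10],-30)
```

```text
rv [ 0.001 -0.001 -0.782] d [ 5.74 -2.57 14.18] a0 -74.8 pos [0.3823 0.3249 0.2418] t 1.1167 w 1.0 j [ 59.  10. -16.   0. -64. -44.]
```

Call:
arm_command:
  deltas:
    - [0, 0, -0.78, 5.7, -2.6, 6, -1]
    - [0, 0, -0.78, 5.7, -2.6, 10, -1]
    - [0, 0, -0.78, 5.7, -2.6, 14.2, -1]
    - [0, 0, -0.78, 5.7, -2.6, 14.2, -1]
    - [0, 0, -0.78, 5.7, -2.6, 14.2, -1]
    - [0, 0, -0.78, 5.7, -2.6, 14.2, -1]
    - [0, 0, -0.78, 5.7, -2.6, 14.2, -1]
    - [0, 0, -0.78, 5.7, -2.6, 14.2, -1]

```text
time_s: 1.78
tcp_pos: [0.4208, 0.2819, 0.0993]
ee_rot: [[0.87, -0.493, -0.0], [-0.493, -0.87, -0.0], [0.0, 0.0, -1.0]]
wrist_force: [-0.4, -0.7, 1.1]
gripper_width: 1.004
gripper_force: 0.0
```

Run:
```python
from h import *
c=capture("wrist")
for ce,a,P,k in blobs(c,.018,300,1e5,70,90):
    r=cv2.minAreaRect(P); print(ce,a,np.round(r[0],4),np.round(r[1],4),round(r[2],1))
go([.4222,.2762,.022],-30)
```

```text
[108.  81.] 39400 [0.5773 0.3224] [0.0973 0.2032] 7.1
[520. 125.] 7895 [0.429  0.1457] [0.0372 0.0849] 33.7
[323. 296.] 21313 [0.4159 0.2838] [0.2875 0.1013] 60.5
rv [-0.    -0.     0.007] d [0.41 0.42 7.75] a0 -29.6 pos [0.4208 0.2819 0.0995] t 1.8333 w 1.001 j [ 52.  20. -27.   0. -44.   8.]
```

Call:
arm_command:
  deltas:
    - [0, 0, 0, 0.4, 0.4, 4, -1]
    - [0, 0, 0, 0.4, 0.4, 6.5, -1]
    - [0, 0, 0, 0.4, 0.4, 7.7, -1]
    - [0, 0, 0, 0.4, 0.4, 7.7, -1]
    - [0, 0, 0, 0.4, 0.4, 7.7, -1]

```text
time_s: 2.25
tcp_pos: [0.4222, 0.2763, 0.0223]
ee_rot: [[0.869, -0.494, -0.0], [-0.494, -0.869, -0.0], [-0.0, 0.001, -1.0]]
wrist_force: [0.7, 0.1, 0.8]
gripper_width: 1.001
gripper_force: 0.0
```

Run:
```python
from h import *
c=capture("wrist");cv2.imwrite("pics/w2.png",c["pixels"])
go([.4222,.2762,.022],-30)
```

```text
rv [-0.    -0.     0.007] d [-0.01  0.03  0.07] a0 -29.6 pos [0.4224 0.2764 0.0227] t 2.3 w 0.999 j [ 52.  27. -31.   0. -32.   9.]
```

View pics/w2.png

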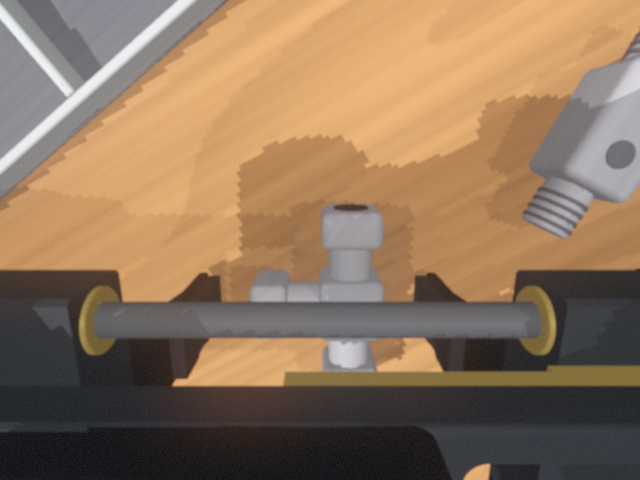

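The tee sits square between the fingers: branch end at (268,290), block back at (382,290), fingers clear on both sides.

Call:
arm_command:
  deltas:
    - [0, 0, 0, 0, 0, 0, 1]
    - [0, 0, 0, 0, 0, 0, 1]
    - [0, 0, 0, 0, 0, 0, 1]
    - [0, 0, 0, 0, 0, 0, 1]
    - [0, 0, 0, 0, 0, 0, 1]
    - [0, 0, 0, 0, 0, 0, 1]

```text
time_s: 2.8
tcp_pos: [0.4223, 0.276, 0.0227]
ee_rot: [[0.869, -0.494, 0.0], [-0.494, -0.869, 0.0], [0.0, -0.0, -1.0]]
wrist_force: [-0.9, 0.1, 1.1]
gripper_width: 0.632
gripper_force: 0.4
```

Run:
```python
from h import *
print(sense()["gripper_force"]); go([.5905,.3706,.09],-82.8)
```

```text
0.4068557359278202
rv [-0.     0.     0.928] d [  9.94 -16.54  -6.72] a0 -29.6 pos [0.4223 0.276  0.0227] t 2.8 w 0.632 j [ 52.  27. -31.  -0. -32.   9.]
```

Call:
arm_command:
  deltas:
    - [0, 0, 0, 0, 0, 0, 1]
    - [0, 0, 0, 0, 0, 0, 1]
    - [0, 0, 0, 0, 0, -3.5, 1]
    - [0, 0, 0, 0, 0, -7, 1]
    - [0, 0, 0.93, 9.9, -16.5, -7, 1]
    - [0, 0, 0.93, 9.9, -16.5, -7, 1]
    - [0, 0, 0.93, 9.9, -16.5, -7, 1]
    - [0, 0, 0.93, 9.9, -16.5, -7, 1]

```text
time_s: 3.47
tcp_pos: [0.5685, 0.3583, 0.0927]
ee_rot: [[0.521, -0.854, -0.0], [-0.854, -0.521, 0.0], [-0.0, 0.0, -1.0]]
wrist_force: [-0.8, 1.1, -1.2]
gripper_width: 0.616
gripper_force: 30.0
```

Run:
```python
from h import *
print(sense()["gripper_force"]); go([.5905,.3706,.09],-82.8)
```

```text
29.978423416614532
rv [0.    0.    0.422] d [ 0.09 -2.52  0.27] a0 -58.6 pos [0.5685 0.3583 0.0927] t 3.4667 w 0.616 j [ 46.  34.  -3.  -0. -54. -15.]
```

Call:
arm_command:
  deltas:
    - [0, 0, 0.42, 0.1, -2.5, 0, 1]
    - [0, 0, 0.42, 0.1, -2.5, 0, 1]
    - [0, 0, 0.42, 0.1, -2.5, 0, 1]
    - [0, 0, 0.42, 0.1, -2.5, 0, 1]
    - [0, 0, 0.42, 0.1, -2.5, 0, 1]
    - [0, 0, 0.42, 0.1, -2.5, 0, 1]

```text
time_s: 3.97
tcp_pos: [0.5888, 0.3697, 0.0916]
ee_rot: [[0.135, -0.991, -0.001], [-0.991, -0.135, -0.001], [0.001, 0.002, -1.0]]
wrist_force: [0.1, 0.6, -1.2]
gripper_width: 0.617
gripper_force: 30.0
```

Run:
```python
from h import *
capture("wrist"); c=capture("wrist");cv2.imwrite("pics/w3.png",c["pixels"]); go([.5905,.3706,.027],-82.8)
```

```text
rv [ 0.001 -0.     0.009] d [-0.05 -0.17  6.52] a0 -82.3 pos [0.589  0.3699 0.0922] t 4.0667 w 0.615 j [ 45.  36.   1.  -0. -55. -38.]
```

View pics/w3.png

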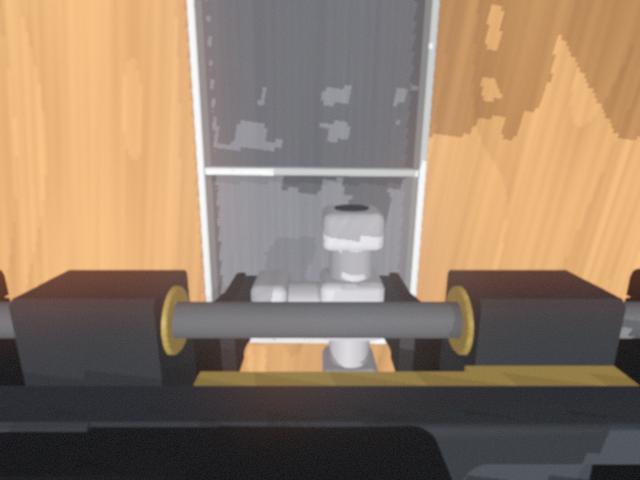

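The tray is aligned with the jaws. Side walls are at x≈205 and 418, the divider at (312,172) and the far wall at (317,341). I'll check the bay centre by rays.

Run:
```python
from h import *
c=capture("wrist")
d,w,l,r=[ray(c,*p,.018) for p in[(312,172),(317,341),(205,230),(416,230)]]
print(d,w,l,r,"width",np.linalg.norm(l-r),"bay mid y",(d+w)/2,"x mid",(l+r)/2)
```

```text
[0.59743487 0.31972049 0.018     ] [0.58048033 0.4231511  0.018     ] [0.65471308 0.36117729 0.018     ] [0.53308655 0.34456109 0.018     ] width 0.12275630364326535 bay mid y [0.5889576 0.3714358 0.018    ] x mid [0.59389981 0.35286919 0.018     ]
```

Call:
arm_command:
  deltas:
    - [0, 0, 0, 0, -0.1, 3, 1]
    - [0, 0, 0, 0, -0.1, 5.5, 1]
    - [0, 0, 0, 0, -0.1, 6.5, 1]
    - [0, 0, 0, 0, -0.1, 6.5, 1]
    - [0, 0, 0, 0, -0.1, 6.5, 1]
    - [0, 0, 0, 0, -0.1, 6.5, -0.6]
    - [0, 0, 0, 0, -0.1, 6.5, -0.6]
    - [0, 0, 0, 0, -0.1, 6.5, -0.6]

```text
time_s: 4.78
tcp_pos: [0.5908, 0.3706, 0.0285]
ee_rot: [[0.134, -0.991, 0.001], [-0.991, -0.134, 0.001], [-0.001, -0.002, -1.0]]
wrist_force: [0.2, -0.4, -0.0]
gripper_width: 0.753
gripper_force: 0.0
```

Call:
arm_command:
  deltas:
    - [0, 0, 0, 0, 0, 0, -0.6]
    - [0, 0, 0, 0, 0, -4, -0.6]
    - [0, 0, 0, 0, 0, -8, -0.6]
    - [0, 0, 0, 0, 0, -10, -1]

```text
time_s: 5.12
tcp_pos: [0.5923, 0.3714, 0.1331]
ee_rot: [[0.135, -0.991, 0.007], [-0.991, -0.135, 0.004], [-0.003, -0.007, -1.0]]
wrist_force: [-0.4, 1.4, 1.2]
gripper_width: 0.824
gripper_force: 0.0
```

Run:
```python
from h import *
go([.43,.17,.20],-123)
```

```text
rv [-0.006  0.005  0.711] d [17.75 18.75 -6.88] a0 -82.3 pos [0.5923 0.3714 0.1331] t 5.1167 w 0.824 j [ 45.  34.   4.   0. -60. -38.]
```

Run:
```python
from h import *
go([.45,.06,.23],-82.3)
```

```text
rv [-0.007  0.003  0.001] d [28.91 18.23 -9.91] a0 -82.3 pos [0.5923 0.3714 0.1331] t 5.1167 w 0.824 j [ 45.  34.   4.   0. -60. -38.]
```

Call:
arm_command:
  deltas:
    - [0, 0, 0, 29, 18, -10, -1]
    - [0, 0, 0, 29, 18, -10, -1]
    - [0, 0, 0, 29, 18, -10, -1]
    - [0, 0, 0, 29, 18, -10, -1]
    - [0, 0, 0, 29, 18, -10, -1]
    - [0, 0, 0, 29, 18, -10, -1]
    - [0, 0, 0, 29, 18, -10, -1]
    - [0, 0, 0, 29, 18, -10, -1]

```text
time_s: 5.78
tcp_pos: [0.4582, 0.0767, 0.2223]
ee_rot: [[0.134, -0.991, 0.001], [-0.991, -0.134, 0.0], [-0.0, -0.001, -1.0]]
wrist_force: [0.8, -0.7, 0.2]
gripper_width: 1.0
gripper_force: 0.0
```

```bash
cat > look.py <<'E'
from h import *
import sys
capture("wrist"); c=capture("wrist"); cv2.imwrite("pics/%s.png"%sys.argv[1],c["pixels"])
for ce,a,P,k in blobs(c,float(sys.argv[2]),300,1e5,70,90):
    r=cv2.minAreaRect(P); b=cv2.boxPoints(r); e=b[1]-b[0] if np.linalg.norm(b[1]-b[0])>np.linalg.norm(b[2]-b[1]) else b[2]-b[1]
    print(ce,a,np.round(r[0],4),np.round(r[1],4),"long axis",np.degrees(np.arctan2(e[1],e[0])).round(1),"centroid",ray(c,*ce,float(sys.argv[2])).round(4))
go([.45,.06,.23],-82.3)
E
python3 look.py w4 .018
```

```text
[117.  85.] 7101 [ 0.6255 -0.01  ] [0.1524 0.1496] long axis 7.5 centroid [ 0.6388 -0.0185  0.018 ]
[381.  10.] 1057 [ 0.4257 -0.1026] [0.0511 0.0183] long axis 7.5 centroid [ 0.4253 -0.1046  0.018 ]
[343. 144.] 3332 [0.4327 0.0039] [0.055  0.0835] long axis -77.1 centroid [0.4403 0.0044 0.018 ]
[311. 319.] 17519 [0.4442 0.171 ] [0.4419 0.123 ] long axis 17.4 centroid [0.4468 0.1755 0.018 ]
rv [-0.003  0.001 -0.004] d [ 1.37  0.93 -0.62] a0 -82.5 pos [0.4575 0.0748 0.2239] t 5.8833 w 1.002 j [ 29.   7. -23.   0. -60. -22.]
```

View pics/w4.png

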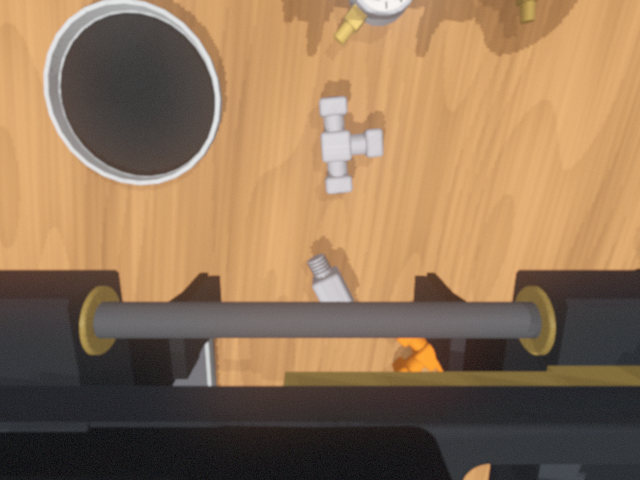

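Tee_a is at (340,145) with its branch to the right; the dish is at (133,92) and the gauge at the top (381,5).

Run:
```python
from h import *
go([.4327,.0039,.10],-77)
```

```text
rv [-0.003  0.001 -0.097] d [ 6.73  3.42 12.37] a0 -82.5 pos [0.4575 0.0748 0.2239] t 5.8833 w 1.002 j [ 29.   7. -23.   0. -60. -22.]
```

Call:
arm_command:
  deltas:
    - [0, 0, -0.1, 6.7, 3.4, 6, -1]
    - [0, 0, -0.1, 6.7, 3.4, 12.4, -1]
    - [0, 0, -0.1, 6.7, 3.4, 12.4, -1]
    - [0, 0, -0.1, 6.7, 3.4, 12.4, -1]
    - [0, 0, -0.1, 6.7, 3.4, 12.4, -1]
    - [0, 0, -0.1, 6.7, 3.4, 12.4, -1]

```text
time_s: 6.38
tcp_pos: [0.435, 0.0073, 0.0972]
ee_rot: [[0.232, -0.973, -0.001], [-0.973, -0.232, -0.001], [0.001, 0.001, -1.0]]
wrist_force: [0.7, 0.1, 1.0]
gripper_width: 1.0
gripper_force: 0.0
```

Run:
```python
from h import *
capture("wrist");go([.4327,.0039,.0225],-77)
```

```text
rv [-0.002 -0.     0.008] d [0.32 0.47 7.58] a0 -76.5 pos [0.4363 0.0081 0.0984] t 6.4333 w 1.0 j [ 23.  14. -36.   0. -40.  -9.]
```

Call:
arm_command:
  deltas:
    - [0, 0, 0, 0.3, 0.4, 4, -1]
    - [0, 0, 0, 0.3, 0.4, 6.5, -1]
    - [0, 0, 0, 0.3, 0.4, 7.6, -1]
    - [0, 0, 0, 0.3, 0.4, 7.6, -1]
    - [0, 0, 0, 0.3, 0.4, 7.6, -1]
    - [0, 0, 0, 0.3, 0.4, 7.6, 1]
    - [0, 0, 0, 0.3, 0.4, 7.6, 1]
    - [0, 0, 0, 0.3, 0.4, 7.6, 1]

```text
time_s: 7.1
tcp_pos: [0.4325, 0.0041, 0.0226]
ee_rot: [[0.232, -0.973, 0.003], [-0.973, -0.232, 0.001], [-0.0, -0.003, -1.0]]
wrist_force: [-0.1, -0.6, 0.3]
gripper_width: 0.852
gripper_force: 0.0
```

Call:
arm_command:
  deltas:
    - [0, 0, 0, 0, 0, 0, 1]
    - [0, 0, 0, 0, 0, 0, 1]
    - [0, 0, 0, 0, 0, 0, 1]
    - [0, 0, 0, 0, 0, 0, 1]
    - [0, 0, 0, 0, 0, 0, 1]
    - [0, 0, 0, 0, 0, -3.5, 1]
    - [0, 0, 0, 0, 0, -7, 1]

```text
time_s: 7.68
tcp_pos: [0.4289, 0.0026, 0.0897]
ee_rot: [[0.231, -0.973, -0.009], [-0.973, -0.231, -0.003], [0.001, 0.009, -1.0]]
wrist_force: [1.5, 0.9, -1.5]
gripper_width: 0.619
gripper_force: 30.0
```

Run:
```python
from h import *
go([.6035,.2674,.09],-82.8)
```

```text
rv [ 0.009 -0.001  0.108] d [-21.72 -23.11  -0.26] a0 -76.6 pos [0.4289 0.0026 0.0897] t 7.6833 w 0.619 j [ 22.  14. -37.  -0. -39.  -9.]
```

Held (30 N). Move on to the near bay.

Call:
arm_command:
  deltas:
    - [0, 0, 0.11, -21.7, -23.1, 0, 1]
    - [0, 0, 0.11, -21.7, -23.1, 0, 1]
    - [0, 0, 0.11, -21.7, -23.1, 0, 1]
    - [0, 0, 0.11, -21.7, -23.1, 0, 1]
    - [0, 0, 0.11, -21.7, -23.1, 0, 1]
    - [0, 0, 0.11, -21.7, -23.1, 0, 1]
    - [0, 0, 0.11, -21.7, -23.1, 0, 1]
    - [0, 0, 0.11, -21.7, -23.1, 0, 1]

```text
time_s: 8.35
tcp_pos: [0.6071, 0.2713, 0.0899]
ee_rot: [[0.125, -0.992, -0.0], [-0.992, -0.125, -0.0], [0.0, 0.0, -1.0]]
wrist_force: [1.5, 0.1, -0.8]
gripper_width: 0.618
gripper_force: 30.0
```

Run:
```python
from h import *
capture("wrist");capture("wrist");go([.6035,.2674,.0275],-82.8)
```

```text
rv [0.    0.    0.001] d [0.36 0.41 6.18] a0 -82.7 pos [0.6072 0.2715 0.0893] t 8.45 w 0.622 j [ 38.  33.  -4.  -0. -53. -31.]
```

Call:
arm_command:
  deltas:
    - [0, 0, 0, 0.4, 0.4, 0, 1]
    - [0, 0, 0, 0.4, 0.4, 3, 1]
    - [0, 0, 0, 0.4, 0.4, 5.5, 1]
    - [0, 0, 0, 0.4, 0.4, 6.2, 1]
    - [0, 0, 0, 0.4, 0.4, 6.2, 1]
    - [0, 0, 0, 0.4, 0.4, 6.2, 1]
    - [0, 0, 0, 0.4, 0.4, 6.2, -0.6]
    - [0, 0, 0, 0.4, 0.4, 6.2, -0.6]

```text
time_s: 9.12
tcp_pos: [0.6032, 0.2639, 0.0309]
ee_rot: [[0.124, -0.992, 0.002], [-0.992, -0.124, 0.001], [-0.001, -0.003, -1.0]]
wrist_force: [-0.5, 0.4, -0.4]
gripper_width: 0.701
gripper_force: 0.0
```

Call:
arm_command:
  deltas:
    - [0, 0, 0, 0, 0, 0, -0.6]
    - [0, 0, 0, 0, 0, 0, -0.6]
    - [0, 0, 0, 0, 0, -4, -0.6]
    - [0, 0, 0, 0, 0, -8, -0.6]
    - [0, 0, 0, 0, 0, -12, -1]
    - [0, 0, 0, 0, 0, -14, -1]
    - [0, 0, 0, 0, 0, -14, -1]

```text
time_s: 9.7
tcp_pos: [0.6054, 0.2654, 0.177]
ee_rot: [[0.125, -0.992, 0.012], [-0.992, -0.125, 0.007], [-0.005, -0.013, -1.0]]
wrist_force: [0.3, 0.4, 0.4]
gripper_width: 0.942
gripper_force: 0.0
```

```bash
python3 look.py w5 .018
python3 - <<'E'
from h import *
go([.44,.19,.20],-60)
E
```

```text
[ 8. 18.] 591 [0.838  0.1419] [0.0233 0.0119] long axis 86.0 centroid [0.8383 0.142  0.018 ]
[574. 100.] 5159 [0.4287 0.1473] [0.0412 0.0841] long axis -56.1 centroid [0.4294 0.1458 0.018 ]
[315. 277.] 42573 [0.6063 0.3056] [0.3667 0.1966] long axis 14.9 centroid [0.6003 0.306  0.018 ]
rv [-0.002  0.002 -0.011] d [18.35 17.64 -6.  ] a0 -82.9 pos [0.6025 0.264  0.1707] t 9.8 w 0.976 j [ 38.  28.  -0.  -0. -61. -31.]
rv [-0.003  0.001 -0.4  ] d [ 5.33 17.03 -2.98] a0 -82.9 pos [0.6025 0.264  0.1707] t 9.8 w 0.976 j [ 38.  28.  -0.  -0. -61. -31.]
```

Call:
arm_command:
  deltas:
    - [0, 0, -0.47, 5.3, 17, 0, -1]
    - [0, 0, -0.47, 5.3, 17, 0, -1]
    - [0, 0, -0.47, 5.3, 17, 0, -1]
    - [0, 0, -0.47, 5.3, 17, 0, -1]
    - [0, 0, -0.47, 5.3, 17, 0, -1]
    - [0, 0, -0.47, 5.3, 17, 0, -1]
    - [0, 0, -0.47, 5.3, 17, 0, -1]

```text
time_s: 10.38
tcp_pos: [0.4397, 0.1898, 0.1688]
ee_rot: [[0.56, -0.828, -0.001], [-0.828, -0.56, -0.001], [0.0, 0.001, -1.0]]
wrist_force: [0.4, 0.7, -0.0]
gripper_width: 0.999
gripper_force: 0.0
```

```bash
python3 look.py w6 .016
python3 - <<'E'
from h import *
go([.4287,.1473,.1],-56)
E
```

```text
[ 83. 195.] 26405 [0.6014 0.2841] [0.1344 0.1463] long axis -82.8 centroid [0.605  0.2691 0.016 ]
[362. 190.] 3424 [0.4274 0.1465] [0.0303 0.0842] long axis -56.0 centroid [0.4284 0.1449 0.016 ]
[318. 320.] 14403 [0.3959 0.2552] [0.3791 0.0312] long axis 34.1 centroid [0.3952 0.2544 0.016 ]
rv [ 0.    -0.     0.459] d [11.33  6.57 -6.11] a0 -56.0 pos [0.4411 0.1907 0.1688] t 10.4833 w 0.998 j [ 43.  12. -25.   0. -53.  -9.]
rv [ 0. -0.  0.] d [2.9  3.45 6.88] a0 -56.0 pos [0.4411 0.1907 0.1688] t 10.4833 w 0.998 j [ 43.  12. -25.   0. -53.  -9.]
```

View pics/w6.png

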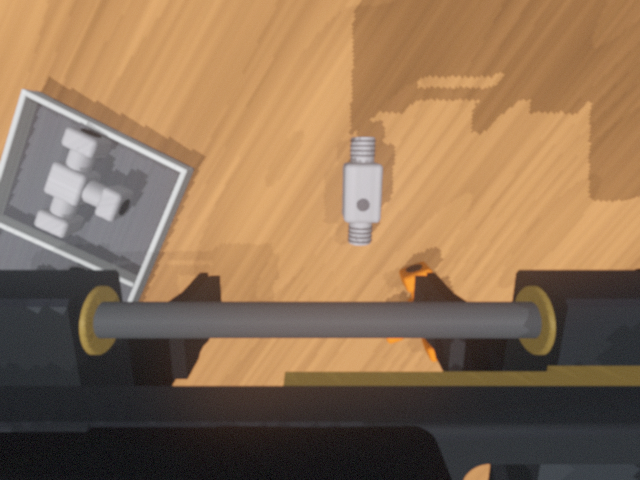

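The placed tee lies flat in its bay at (80,185). Valve_b is at (362,190), straight along the tool's x, and the orange decoy is clear at (420,275).

Call:
arm_command:
  deltas:
    - [0, 0, 0, 2.9, 3.6, 4, -1]
    - [0, 0, 0, 2.9, 3.6, 7, -1]
    - [0, 0, 0, 2.9, 3.6, 7, -1]
    - [0, 0, 0, 2.9, 3.6, 7, -1]
    - [0, 0, 0, 2.9, 3.6, 7, -1]

```text
time_s: 10.9
tcp_pos: [0.4287, 0.1473, 0.1001]
ee_rot: [[0.56, -0.828, 0.002], [-0.828, -0.56, 0.0], [0.001, -0.002, -1.0]]
wrist_force: [0.2, -0.3, 0.3]
gripper_width: 1.0
gripper_force: 0.0
```

Run:
```python
from h import *
capture("wrist");go([.4274,.1465,.0225],-56)
```

```text
rv [-0.004 -0.001  0.002] d [0.01 0.24 7.82] a0 -55.9 pos [0.429  0.1478 0.1007] t 10.95 w 0.999 j [ 40.  15. -34.   0. -41.  -6.]
```

Call:
arm_command:
  deltas:
    - [0, 0, 0, 0, 0.2, 4, -1]
    - [0, 0, 0, 0, 0.2, 6.5, -1]
    - [0, 0, 0, 0, 0.2, 7.8, -1]
    - [0, 0, 0, 0, 0.2, 7.8, -1]
    - [0, 0, 0, 0, 0.2, 7.8, 1]
    - [0, 0, 0, 0, 0.2, 7.8, 1]
    - [0, 0, 0, 0, 0.2, 7.8, 1]
    - [0, 0, 0, 0, 0.2, 7.8, 1]

```text
time_s: 11.62
tcp_pos: [0.4257, 0.1456, 0.0223]
ee_rot: [[0.56, -0.829, 0.002], [-0.829, -0.56, 0.002], [-0.0, -0.003, -1.0]]
wrist_force: [-0.2, -0.2, 0.3]
gripper_width: 0.781
gripper_force: 0.0
```

Call:
arm_command:
  deltas:
    - [0, 0, 0, 0, 0, 0, 1]
    - [0, 0, 0, 0, 0, 0, 1]
    - [0, 0, 0, 0, 0, 0, 1]
    - [0, 0, 0, 0, 0, 0, 1]
    - [0, 0, 0, 0, 0, 0, 1]
    - [0, 0, 0, 0, 0, 0, 1]
    - [0, 0, 0, 0, 0, 0, 1]
    - [0, 0, 0, 0, 0, 0, 1]

```text
time_s: 12.28
tcp_pos: [0.4254, 0.1452, 0.0214]
ee_rot: [[0.56, -0.829, 0.001], [-0.829, -0.56, 0.001], [0.0, -0.001, -1.0]]
wrist_force: [0.1, -0.2, 0.5]
gripper_width: 0.322
gripper_force: 30.0
```

Run:
```python
from h import *
print(sense()["gripper_force"]);go([.575,-.20,.14],4)
```

```text
29.99998725950718
rv [-1.000e-03 -1.000e-03 -1.046e+00] d [ 36.98   6.92 -11.87] a0 -56.0 pos [0.4254 0.1452 0.0214] t 12.2833 w 0.322 j [ 40.  23. -39.   0. -28.  -6.]
```

Call:
arm_command:
  deltas:
    - [0, 0, 0, 0, 0, -4, 1]
    - [0, 0, 0, 0, 0, -8, 1]
    - [0, 0, -1.05, 37, 7, -12, 1]
    - [0, 0, -1.05, 37, 7, -12, 1]
    - [0, 0, -1.05, 37, 7, -12, 1]
    - [0, 0, -1.05, 37, 7, -12, 1]
    - [0, 0, -1.05, 37, 7, -12, 1]
    - [0, 0, -1.05, 37, 7, -12, 1]

```text
time_s: 12.95
tcp_pos: [0.5079, -0.0488, 0.1229]
ee_rot: [[0.943, -0.332, -0.003], [-0.332, -0.943, 0.0], [-0.003, 0.001, -1.0]]
wrist_force: [0.5, 0.6, -3.0]
gripper_width: 0.319
gripper_force: 30.0
```

Run:
```python
from h import *
go([.52,-.24,.16],4)
```

```text
rv [ 0.     0.003 -0.409] d [ 7.48 17.64 -3.71] a0 -19.4 pos [ 0.5079 -0.0488  0.1229] t 12.95 w 0.319 j [ 13.  18. -25.  -0. -47.  58.]
```

Call:
arm_command:
  deltas:
    - [0, 0, -0.41, 7.5, 17.6, -3.7, 1]
    - [0, 0, -0.41, 7.5, 17.6, -3.7, 1]
    - [0, 0, -0.41, 7.5, 17.6, -3.7, 1]
    - [0, 0, -0.41, 7.5, 17.6, -3.7, 1]
    - [0, 0, -0.41, 7.5, 17.6, -3.7, 1]
    - [0, 0, -0.41, 7.5, 17.6, -3.7, 1]
    - [0, 0, -0.41, 7.5, 17.6, -3.7, 1]

```text
time_s: 13.53
tcp_pos: [0.5188, -0.2399, 0.1595]
ee_rot: [[0.998, 0.061, -0.002], [0.061, -0.998, 0.001], [-0.002, -0.001, -1.0]]
wrist_force: [-0.3, 1.4, -2.9]
gripper_width: 0.318
gripper_force: 30.0
```

```bash
python3 look.py w7 .018
```

```text
[ 71. 112.] 5054 [ 0.5974 -0.0574] [0.0529 0.1374] long axis -34.9 centroid [ 0.5936 -0.0595  0.018 ]
[371. 164.] 61129 [ 0.5317 -0.2779] [0.1927 0.275 ] long axis -4.1 centroid [ 0.5712 -0.2743  0.018 ]
[ 72. 321.] 4489 [ 0.4148 -0.0764] [0.0748 0.1838] long axis -84.6 centroid [ 0.4311 -0.0448  0.018 ]
[585. 317.] 3683 [ 0.4594 -0.4469] [0.0344 0.1169] long axis -85.5 centroid [ 0.4615 -0.4585  0.018 ]
rv [1.000e-03 4.000e-03 1.502e+00] d [ -4.95 -30.14  -7.01] a0 3.7 pos [ 0.5188 -0.2375  0.1593] t 13.6333 w 0.32 j [ -8.  21. -14.  -0. -55. 102.]
```

View pics/w7.png

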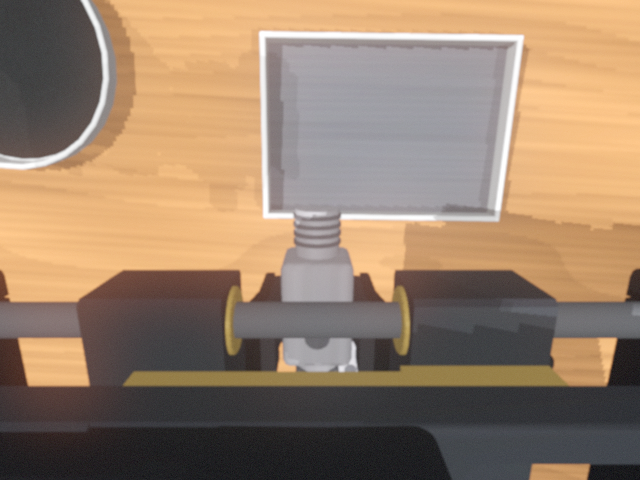

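The valve is held straight at (317,290). The plain tray's outer corners are at (261,32), (523,36), (500,220) and (264,217).

Run:
```python
from h import *
c=capture("wrist")
q=np.array([ray(c,*p,.018)[:2] for p in [(261,32),(523,36),(500,220),(264,217)]]);C=q.mean(0)
print(q.round(4),C,[np.linalg.norm(q[i]-q[i-1]).round(3) for i in range(4)])
e=(q[0]+q[3]-q[1]-q[2]); th=np.arctan2(-e[0],e[1]); print(np.degrees(th))
Y=np.array([-np.sin(th),np.cos(th)])
for s in(.042,-.042): p=C+s*Y; print(p); go([*p,.0265],np.degrees(th))
```

```text
[[ 0.6533 -0.1908]
 [ 0.6624 -0.3668]
 [ 0.5365 -0.3747]
 [ 0.527  -0.1967]] [ 0.59479514 -0.28224427] [np.float64(0.126), np.float64(0.176), np.float64(0.126), np.float64(0.178)]
3.0037165961008045
[ 0.59259431 -0.24030197]
rv [-0.001  0.003  0.014] d [ 7.35  0.84 13.28] a0 3.8 pos [ 0.5191 -0.2369  0.1595] t 13.6833 w 0.323 j [ -8.  21. -14.  -0. -55. 102.]
[ 0.59699597 -0.32418657]
rv [-0.001  0.003  0.014] d [ 7.23  9.24 13.27] a0 3.8 pos [ 0.5191 -0.2369  0.1595] t 13.6833 w 0.323 j [ -8.  21. -14.  -0. -55. 102.]
```

Call:
arm_command:
  deltas:
    - [0, 0, -0.01, 7.4, 0.8, 0, 1]
    - [0, 0, -0.01, 7.4, 0.8, 4, 1]
    - [0, 0, -0.01, 7.4, 0.8, 7, 1]
    - [0, 0, -0.01, 7.4, 0.8, 7, 1]
    - [0, 0, -0.01, 7.4, 0.8, 7, 1]
    - [0, 0, -0.01, 7.4, 0.8, 7, 1]

```text
time_s: 14.18
tcp_pos: [0.5949, -0.2403, 0.0915]
ee_rot: [[0.997, 0.078, 0.0], [0.078, -0.997, -0.001], [0.0, 0.001, -1.0]]
wrist_force: [0.1, -0.4, -2.4]
gripper_width: 0.32
gripper_force: 30.0
```

Run:
```python
from h import *
capture("wrist");go([.5926,-.2405,.026],3)
```

```text
rv [ 0.001 -0.003  0.026] d [-0.3  -0.04  6.68] a0 4.5 pos [ 0.5954 -0.2406  0.0928] t 14.2333 w 0.322 j [ -8.  31.  -8.   0. -51. 102.]
```

Call:
arm_command:
  deltas:
    - [0, 0, 0, -0.2, 0, 3, 1]
    - [0, 0, 0, -0.2, 0, 5.5, 1]
    - [0, 0, 0, -0.2, 0, 6.7, 1]
    - [0, 0, 0, -0.2, 0, 6.7, 1]
    - [0, 0, 0, -0.2, 0, 6.7, 1]
    - [0, 0, 0, -0.2, 0, 6.7, 0]
    - [0, 0, 0, -0.2, 0, 6.7, 0]
    - [0, 0, 0, -0.2, 0, 6.7, 0]

```text
time_s: 14.9
tcp_pos: [0.5935, -0.2415, 0.0251]
ee_rot: [[0.997, 0.076, 0.003], [0.076, -0.997, -0.001], [0.003, 0.001, -1.0]]
wrist_force: [0.2, -0.4, 0.1]
gripper_width: 0.454
gripper_force: 0.0
```

Call:
arm_command:
  deltas:
    - [0, 0, 0, 0, 0, 0, 0]
    - [0, 0, 0, 0, 0, -4, 0]
    - [0, 0, 0, 0, 0, -8, 0]
    - [0, 0, 0, 0, 0, -12, -0.4]
    - [0, 0, 0, 0, 0, -14, -0.4]

```text
time_s: 15.32
tcp_pos: [0.5948, -0.2422, 0.1698]
ee_rot: [[0.997, 0.077, 0.009], [0.077, -0.997, -0.003], [0.008, 0.004, -1.0]]
wrist_force: [0.5, -0.5, 0.1]
gripper_width: 0.579
gripper_force: 0.0
```

Run:
```python
from h import *
go([.40,-.22,.18],-40)
```

```text
rv [ 0.    -0.009  0.775] d [-19.24  -3.71  -1.19] a0 4.4 pos [ 0.5948 -0.2422  0.1698] t 15.3167 w 0.579 j [ -8.  27.  -3.   0. -60. 102.]
```

Call:
arm_command:
  deltas:
    - [0, 0, 0, -23, 1, -1, -1]
    - [0, 0, 0, -23, 1, -1, -1]
    - [0, 0, 0, -23, 1, -1, -1]
    - [0, 0, 0, -23, 1, -1, -1]
    - [0, 0, 0, -23, 1, -1, -1]
    - [0, 0, 0, -23, 1, -1, -1]
    - [0, 0, 0, -23, 1, -1, -1]
    - [0, 0, 0, -23, 1, -1, -1]

```text
time_s: 15.98
tcp_pos: [0.3633, -0.2691, 0.1745]
ee_rot: [[0.997, 0.075, 0.002], [0.075, -0.997, -0.001], [0.002, 0.001, -1.0]]
wrist_force: [0.3, 0.3, 0.7]
gripper_width: 0.995
gripper_force: 0.0
```

```bash
python3 look.py w8 .016
```

```text
[391.   2.] 1172 [ 0.5268 -0.2883] [0.005  0.1746] long axis -85.6 centroid [ 0.5297 -0.3088  0.016 ]
[129. 131.] 5338 [ 0.427  -0.1222] [0.0656 0.0558] long axis 87.3 centroid [ 0.4279 -0.1218  0.016 ]
[321. 161.] 3413 [ 0.415  -0.2687] [0.0845 0.0294] long axis 24.6 centroid [ 0.4168 -0.2685  0.016 ]
[305. 317.] 14641 [ 0.3096 -0.2741] [0.0885 0.3847] long axis -86.2 centroid [ 0.2854 -0.2652  0.016 ]
rv [-0.    -0.002  1.513] d [ 11.   -32.16  -5.6 ] a0 4.4 pos [ 0.365  -0.2691  0.1741] t 16.0833 w 1.001 j [-16.   9. -28.   0. -52. 110.]
```

View pics/w8.png

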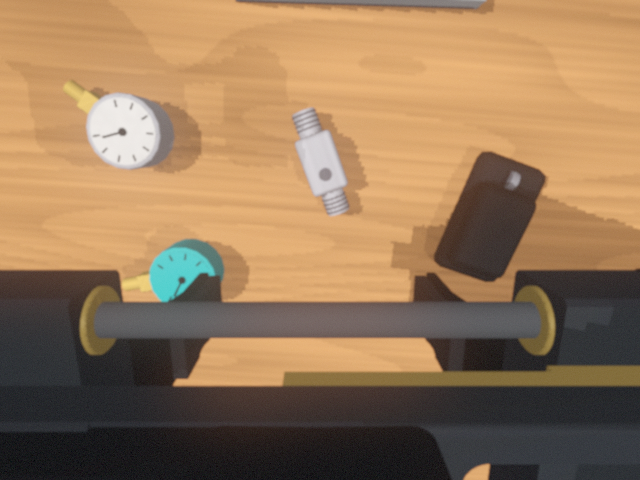

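Valve_a is at (321,161), tilted about 20° in the view. The mouse (490,215) is some 100 mm away, and the gauge is at (122,130) with its brass connection towards the upper left.

Run:
```python
from h import *
go([.415,-.2687,.10],24.6)
```

```text
rv [ 0.001 -0.001 -0.353] d [4.98 0.34 7.42] a0 4.4 pos [ 0.365  -0.2691  0.1741] t 16.0833 w 1.001 j [-16.   9. -28.   0. -52. 110.]
```

Call:
arm_command:
  deltas:
    - [0, 0, -0.35, 5, 0.3, 4, -0.5]
    - [0, 0, -0.35, 5, 0.3, 7.4, -0.5]
    - [0, 0, -0.35, 5, 0.3, 7.4, -0.5]
    - [0, 0, -0.35, 5, 0.3, 7.4, -0.5]
    - [0, 0, -0.35, 5, 0.3, 7.4, -0.5]
    - [0, 0, -0.35, 5, 0.3, 7.4, -0.5]

```text
time_s: 16.58
tcp_pos: [0.4151, -0.2681, 0.1003]
ee_rot: [[0.911, 0.412, 0.001], [0.412, -0.911, -0.001], [0.001, 0.001, -1.0]]
wrist_force: [-0.5, 0.7, -0.4]
gripper_width: 0.761
gripper_force: 0.0
```

Run:
```python
from h import *
capture("wrist");go([.415,-.2687,.022],24.6)
```

```text
rv [ 0.002 -0.002 -0.004] d [-0.04  0.04  7.87] a0 24.4 pos [ 0.415  -0.2682  0.1007] t 16.6333 w 0.759 j [-14.  18. -29.   0. -43. 128.]
```

Call:
arm_command:
  deltas:
    - [0, 0, 0, 0, 0, 4, -0.5]
    - [0, 0, 0, 0, 0, 6.5, -0.5]
    - [0, 0, 0, 0, 0, 7.8, -0.5]
    - [0, 0, 0, 0, 0, 7.8, -0.5]
    - [0, 0, 0, 0, 0, 7.8, 1]
    - [0, 0, 0, 0, 0, 7.8, 1]
    - [0, 0, 0, 0, 0, 7.8, 1]
    - [0, 0, 0, 0, 0, 7.8, 1]

```text
time_s: 17.3
tcp_pos: [0.4146, -0.2681, 0.0226]
ee_rot: [[0.911, 0.413, 0.002], [0.413, -0.911, -0.001], [0.002, 0.001, -1.0]]
wrist_force: [-0.6, 0.6, 0.0]
gripper_width: 0.532
gripper_force: 0.0
```

Call:
arm_command:
  deltas:
    - [0, 0, 0, 0, 0, 0, 1]
    - [0, 0, 0, 0, 0, 0, 1]
    - [0, 0, 0, 0, 0, 0, 1]
    - [0, 0, 0, 0, 0, 0, 1]
    - [0, 0, 0, 0, 0, 0, 1]
    - [0, 0, 0, 0, 0, 0, 1]
    - [0, 0, 0, 0, 0, -4, 1]
    - [0, 0, 0, 0, 0, -8, 1]

```text
time_s: 17.97
tcp_pos: [0.4111, -0.2669, 0.0989]
ee_rot: [[0.911, 0.413, -0.01], [0.413, -0.911, 0.004], [-0.008, -0.007, -1.0]]
wrist_force: [1.6, -0.9, -2.9]
gripper_width: 0.319
gripper_force: 30.0
```

Run:
```python
from h import *
print(sense()["gripper_force"]);go([.597,-.3242,.10],3)
```

```text
30.000123269855976
rv [-0.006  0.009  0.373] d [14.57 12.89 -0.32] a0 24.4 pos [ 0.4111 -0.2669  0.0989] t 17.9667 w 0.319 j [-14.  19. -29.  -0. -43. 128.]
```

Call:
arm_command:
  deltas:
    - [0, 0, 0.37, 14.5, 12.9, -0.3, 1]
    - [0, 0, 0.37, 14.5, 12.9, -0.3, 1]
    - [0, 0, 0.37, 14.5, 12.9, -0.3, 1]
    - [0, 0, 0.37, 14.5, 12.9, -0.3, 1]
    - [0, 0, 0.37, 14.5, 12.9, -0.3, 1]
    - [0, 0, 0.37, 14.5, 12.9, -0.3, 1]
    - [0, 0, 0.37, 14.5, 12.9, -0.3, 1]

```text
time_s: 18.55
tcp_pos: [0.5991, -0.3249, 0.1017]
ee_rot: [[0.998, 0.056, -0.004], [0.056, -0.998, 0.002], [-0.004, -0.002, -1.0]]
wrist_force: [-1.1, 0.8, -3.1]
gripper_width: 0.319
gripper_force: 30.0
```

Run:
```python
from h import *
capture("wrist");go([.597,-.3242,.026],3)
```

```text
rv [-0.003  0.004  0.003] d [-0.06 -0.03  7.61] a0 3.2 pos [ 0.5979 -0.3247  0.1021] t 18.6 w 0.317 j [-15.  34.  -1.  -0. -56. 108.]
```

Call:
arm_command:
  deltas:
    - [0, 0, 0, 0, 0, 4, 1]
    - [0, 0, 0, 0, 0, 6.5, 1]
    - [0, 0, 0, 0, 0, 7.6, 1]
    - [0, 0, 0, 0, 0, 7.6, 1]
    - [0, 0, 0, 0, 0, 7.6, 1]
    - [0, 0, 0, 0, 0, 7.6, 0]
    - [0, 0, 0, 0, 0, 7.6, 0]
    - [0, 0, 0, 0, 0, 7.6, 0]

```text
time_s: 19.27
tcp_pos: [0.6001, -0.3258, 0.0301]
ee_rot: [[0.998, 0.056, 0.003], [0.056, -0.998, -0.001], [0.002, 0.001, -1.0]]
wrist_force: [-0.7, 0.1, -0.9]
gripper_width: 0.45
gripper_force: 0.0
```

Call:
arm_command:
  deltas:
    - [0, 0, 0, 0, 0, 0, 0]
    - [0, 0, 0, 0, 0, -4, 0]
    - [0, 0, 0, 0, 0, -8, 0]
    - [0, 0, 0, 0, 0, -12, -0.4]
    - [0, 0, 0, 0, 0, -15, -0.4]
    - [0, 0, 0, 0, 0, -18, -1]

```text
time_s: 19.77
tcp_pos: [0.5996, -0.3256, 0.2118]
ee_rot: [[0.998, 0.056, 0.003], [0.056, -0.998, -0.001], [0.003, 0.001, -1.0]]
wrist_force: [-0.1, -0.5, -0.6]
gripper_width: 0.648
gripper_force: 0.0
```

Run:
```python
from h import *
go([.38,-.13,.20],3)
for n in("scene","side"): cv2.imwrite(f"pics/{n}1.png",capture(n)["pixels"])
```

```text
rv [ 0.001 -0.003  0.004] d [-20.82 -20.77   1.1 ] a0 3.2 pos [ 0.5996 -0.3256  0.2118] t 19.7667 w 0.648 j [-15.  29.   7.   0. -68. 108.]
```

View pics/scene1.png

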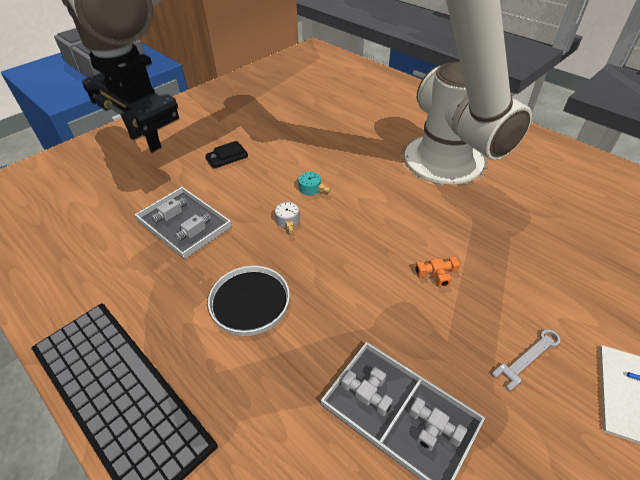

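All four parts lie flat in their trays: valves at (168,208) and (193,226), tees at (365,388) and (437,422). The mouse and spanner are untouched. The gauge is next, starting with a close look.

Call:
arm_command:
  deltas:
    - [0, 0, 0, -21.5, -20.8, 3, -1]
    - [0, 0, 0, -21.5, -20.8, 3, -1]
    - [0, 0, 0, -21.5, -20.8, 3, -1]
    - [0, 0, 0, -21.5, -20.8, 3, -1]
    - [0, 0, 0, -21.5, -20.8, 3, -1]
    - [0, 0, 0, -21.5, -20.8, 3, -1]
    - [0, 0, 0, -21.5, -20.8, 3, -1]
    - [0, 0, 0, -21.5, -20.8, 3, -1]

```text
time_s: 20.53
tcp_pos: [0.3666, -0.128, 0.1771]
ee_rot: [[0.998, 0.057, -0.005], [0.057, -0.998, 0.002], [-0.005, -0.002, -1.0]]
wrist_force: [0.1, -0.4, -0.3]
gripper_width: 0.998
gripper_force: 0.0
```

Run:
```python
from h import *
capture("wrist");c=capture("wrist");cv2.imwrite("pics/w9.png",c["pixels"])
h=cv2.cvtColor(c["pixels"],cv2.COLOR_BGR2HSV)
for nm,z,m in(("dial",.030,(h[...,1]<40)&(h[...,2]>190)),("brass",.012,(h[...,0]>18)&(h[...,0]<32)&(h[...,1]>150)&(h[...,2]>120))):
    m=cv2.morphologyEx(m.astype(np.uint8),cv2.MORPH_CLOSE,np.ones((5,5)));n,l,s,ce=cv2.connectedComponentsWithStats(m)
    for i in range(1,n):
        if s[i,4]>120 and ce[i][1]<260:
            k=np.argwhere(l==i)[:,::-1]; P=np.array([ray(c,u,v,z)[:2] for u,v in k],np.float32)
            print(nm,ce[i].round(),s[i,4],P.mean(0),cv2.minEnclosingCircle(P))
go([.426,-.126,.1])
```

```text
dial [527.  10.] 1035 [ 0.5286492  -0.26140973] ((0.53006511926651, -0.26588714122772217), 0.07213259488344193)
dial [316. 149.] 3896 [ 0.42845652 -0.12376235] ((0.42801037430763245, -0.12334518879652023), 0.026467211544513702)
rv [-0.    -0.001  0.   ] d [5.49 0.02 7.88] a0 3.4 pos [ 0.3712 -0.129   0.1787] t 20.6333 w 0.998 j [  5.   3. -35.  -0. -52.  89.]
```

View pics/w9.png

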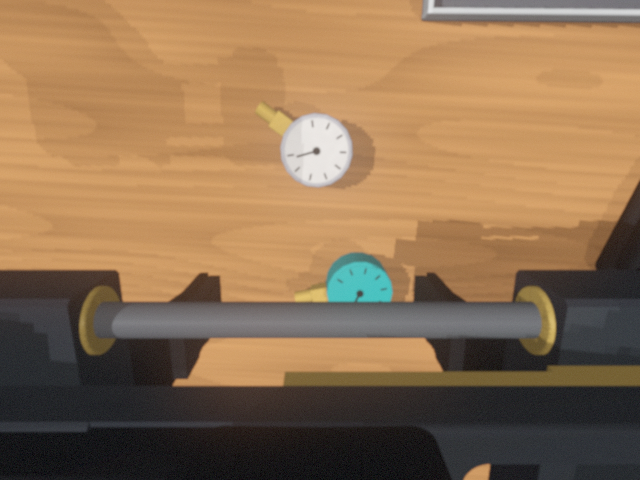

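The gauge dial is centred at (316,150), with its connection towards the upper left ending at (262,108). The turquoise decoy at (360,285) is clear of the fingers.

Run:
```python
from h import *
c=capture("wrist");e=ray(c,262,107,.015)-[.428,-.1235,.015];a=np.degrees(np.arctan2(e[1],e[0]));print(a,np.hypot(e[0],e[1]))
go([.428,-.1235,.1],a)
```

```text
51.97807429960844 0.05275378611656062
rv [ 0.001 -0.002 -0.849] d [ 5.5  -0.29  7.93] a0 3.3 pos [ 0.3731 -0.1296  0.1792] t 20.6833 w 0.999 j [  5.   3. -35.   0. -52.  89.]
```

Call:
arm_command:
  deltas:
    - [0, 0, -0.85, 5.5, -0.3, 4, -1]
    - [0, 0, -0.85, 5.5, -0.3, 7.9, -1]
    - [0, 0, -0.85, 5.5, -0.3, 7.9, -1]
    - [0, 0, -0.85, 5.5, -0.3, 7.9, -1]
    - [0, 0, -0.85, 5.5, -0.3, 7.9, -1]
    - [0, 0, -0.85, 5.5, -0.3, 7.9, -1]
    - [0, 0, -0.85, 5.5, -0.3, 7.9, -1]
    - [0, 0, -0.85, 5.5, -0.3, 7.9, -1]

```text
time_s: 21.35
tcp_pos: [0.4294, -0.1245, 0.0992]
ee_rot: [[0.616, 0.788, 0.0], [0.788, -0.616, -0.0], [-0.0, 0.0, -1.0]]
wrist_force: [0.2, -0.5, -0.6]
gripper_width: 1.0
gripper_force: 0.0
```

Run:
```python
from h import *
capture("wrist");go([.428,-.1235,.023],52)
```

```text
rv [ 0.    -0.    -0.005] d [ 0.   -0.15  7.62] a0 51.7 pos [ 0.4291 -0.1244  0.0992] t 21.4 w 1.0 j [  5.  15. -35.   0. -41. 137.]
```

Call:
arm_command:
  deltas:
    - [0, 0, 0, 0, -0.1, 4, -1]
    - [0, 0, 0, 0, -0.1, 6.5, -1]
    - [0, 0, 0, 0, -0.1, 7.6, -1]
    - [0, 0, 0, 0, -0.1, 7.6, -1]
    - [0, 0, 0, 0, -0.1, 7.6, -1]
    - [0, 0, 0, 0, -0.1, 7.6, 1]
    - [0, 0, 0, 0, -0.1, 7.6, 1]
    - [0, 0, 0, 0, -0.1, 7.6, 1]

```text
time_s: 22.07
tcp_pos: [0.4278, -0.1232, 0.0245]
ee_rot: [[0.617, 0.787, 0.002], [0.787, -0.617, 0.0], [0.002, 0.002, -1.0]]
wrist_force: [1.7, 0.0, -0.2]
gripper_width: 0.853
gripper_force: 0.0
```

Call:
arm_command:
  deltas:
    - [0, 0, 0, 0, 0, 0, 1]
    - [0, 0, 0, 0, 0, 0, 1]
    - [0, 0, 0, 0, 0, 0, 1]
    - [0, 0, 0, 0, 0, 0, 1]
    - [0, 0, 0, 0, 0, 0, 1]
    - [0, 0, 0, 0, 0, 0, 1]

```text
time_s: 22.57
tcp_pos: [0.4274, -0.1231, 0.0239]
ee_rot: [[0.616, 0.787, 0.001], [0.787, -0.616, -0.0], [0.001, 0.001, -1.0]]
wrist_force: [-0.7, 0.3, 4.8]
gripper_width: 0.612
gripper_force: 30.0
```

Run:
```python
from h import *
print(sense()["gripper_force"]);go([.6255,-.0105,.10],52)
```

```text
29.999443483538926
rv [ 0.001 -0.001 -0.001] d [21.08  8.66 -7.59] a0 51.9 pos [ 0.4274 -0.1231  0.0239] t 22.5667 w 0.612 j [  5.  22. -39.   0. -28. 137.]
```

Call:
arm_command:
  deltas:
    - [0, 0, 0, 0, 0, -4, 1]
    - [0, 0, 0, 0, 0, -8, 1]
    - [0, 0, 0, 12, 8.5, -11, 1]
    - [0, 0, 0, 12, 8.5, -11, 1]
    - [0, 0, 0, 12, 8.5, -11, 1]
    - [0, 0, 0, 12, 8.5, -11, 1]
    - [0, 0, 0, 12, 8.5, -11, 1]
    - [0, 0, 0, 12, 8.5, -11, 1]

```text
time_s: 23.23
tcp_pos: [0.5678, -0.0805, 0.1322]
ee_rot: [[0.617, 0.787, -0.002], [0.787, -0.617, 0.001], [-0.001, -0.002, -1.0]]
wrist_force: [-0.3, -0.2, -2.6]
gripper_width: 0.614
gripper_force: 30.0
```

Run:
```python
from h import *
capture("wrist");c=capture("wrist");cv2.imwrite("pics/w10.png",c["pixels"])
h=cv2.cvtColor(c["pixels"],cv2.COLOR_BGR2HSV)
m=cv2.morphologyEx((h[...,2]<60).astype(np.uint8),cv2.MORPH_OPEN,np.ones((5,5)));m[265:]=0
n,l,s,ce=cv2.connectedComponentsWithStats(m);print(s[1:],ce[1:].round())
go([.6255,-.0105,.10],52)
```

```text
[] []
rv [-0.003  0.002 -0.002] d [9.25 0.33 3.18] a0 51.9 pos [ 0.5659 -0.0812  0.132 ] t 23.3333 w 0.614 j [  8.  23. -15.  -0. -52. 134.]
```

View pics/w10.png

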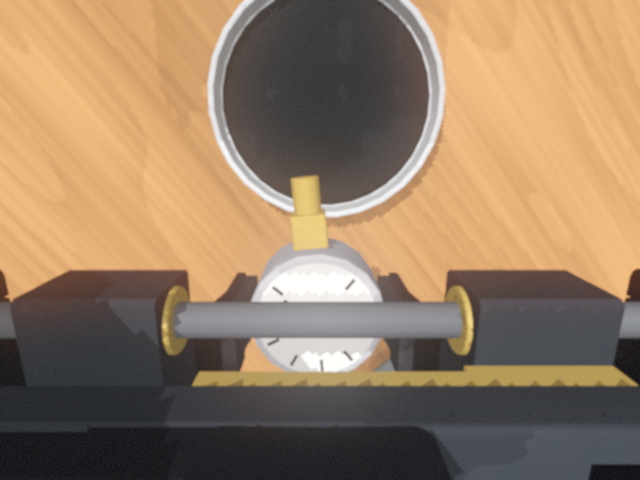

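The gauge is held upright at (318,305) with its connection ahead. The dish's outer rim passes through (208,92), (445,92) and (330,217).

Run:
```python
from h import *
c=capture("wrist");h=cv2.cvtColor(c["pixels"],cv2.COLOR_BGR2HSV)
pts=[]
for v in range(10,171,8):   # outermost light-grey rim pixels of each row
    u=np.where((h[v,:,1]<60)&(h[v,:,2]>140))[0]
    u=u[(u>190)&(u<460)]
    if len(u)>3: pts+=[ray(c,u[0],v,.016)[:2],ray(c,u[-1],v,.016)[:2]]
P=np.array(pts); A=np.c_[2*P,np.ones(len(P))]
s=np.linalg.lstsq(A,(P**2).sum(1),rcond=None)[0]; print(len(P),s[:2],"r",np.sqrt(s[2]+s[0]**2+s[1]**2))
go([s[0],s[1],.10],52)
```

```text
42 [ 0.62671116 -0.01135836] r 0.0754291088310252
rv [-0.003  0.002 -0.002] d [9.27 0.47 3.21] a0 51.9 pos [ 0.5659 -0.0814  0.1323] t 23.3833 w 0.613 j [  8.  23. -15.  -0. -52. 134.]
```

Call:
arm_command:
  deltas:
    - [0, 0, 0, 9.3, 0.5, 0, 1]
    - [0, 0, 0, 9.3, 0.5, 3, 1]
    - [0, 0, 0, 9.3, 0.5, 5, 1]
    - [0, 0, 0, 9.3, 0.5, 7, 1]
    - [0, 0, 0, 9.3, 0.5, 7, 1]
    - [0, 0, 0, 9.3, 0.5, 7, 1]
    - [0, 0, 0, 9.3, 0.5, 7, 1]

```text
time_s: 23.97
tcp_pos: [0.6293, -0.0116, 0.0648]
ee_rot: [[0.617, 0.787, 0.001], [0.787, -0.617, -0.0], [0.001, 0.001, -1.0]]
wrist_force: [-0.2, 0.3, -2.1]
gripper_width: 0.611
gripper_force: 30.0
```

Run:
```python
from h import *
capture("wrist");capture("wrist");go([.6267,-.0114,.0285],52)
```

```text
rv [ 0.002 -0.002 -0.002] d [-0.2  -0.27  3.72] a0 51.9 pos [ 0.6299 -0.0115  0.0657] t 24.0667 w 0.616 j [ 14.  32. -11.   0. -47. 128.]
```

Call:
arm_command:
  deltas:
    - [0, 0, 0, -0.2, -0.2, 1.5, 1]
    - [0, 0, 0, -0.2, -0.2, 2.7, 1]
    - [0, 0, 0, -0.2, -0.2, 3.4, 1]
    - [0, 0, 0, -0.2, -0.2, 3.4, 1]
    - [0, 0, 0, -0.2, -0.2, 3.4, 1]
    - [0, 0, 0, -0.2, -0.2, 3.4, 1]

```text
time_s: 24.57
tcp_pos: [0.6268, -0.0114, 0.03]
ee_rot: [[0.617, 0.787, 0.001], [0.787, -0.617, -0.0], [0.0, 0.001, -1.0]]
wrist_force: [-0.3, -0.2, -1.1]
gripper_width: 0.616
gripper_force: 30.0
```

Run:
```python
from h import *
capture("wrist");print(sense()["wrist_force"]);go([.6267,-.0114,.0285],52)
```

```text
[ 0.8066573  -0.8780447  -1.58045411]
rv [ 0.001 -0.001 -0.001] d [-0.02 -0.    0.16] a0 51.9 pos [ 0.6268 -0.0113  0.0301] t 24.6167 w 0.616 j [ 14.  34. -13.   0. -43. 128.]
```

Call:
arm_command:
  deltas:
    - [0, 0, 0, 0, 0, 0.2, 1]
    - [0, 0, 0, 0, 0, 0.2, 1]
    - [0, 0, 0, 0, 0, 0.2, 1]
    - [0, 0, 0, 0, 0, 0.2, -0.5]
    - [0, 0, 0, 0, 0, 0.2, -0.6]
    - [0, 0, 0, 0, 0, 0.2, -0.7]
    - [0, 0, 0, 0, 0, 0.2, -0.7]
    - [0, 0, 0, 0, 0, 0.2, -0.7]

```text
time_s: 25.28
tcp_pos: [0.6264, -0.0114, 0.0276]
ee_rot: [[0.617, 0.787, 0.0], [0.787, -0.617, -0.0], [0.0, 0.0, -1.0]]
wrist_force: [-0.7, 1.1, -0.8]
gripper_width: 0.835
gripper_force: 0.0
```

Call:
arm_command:
  deltas:
    - [0, 0, 0, 0, 0, -1, -0.7]
    - [0, 0, 0, 0, 0, -4, -0.7]
    - [0, 0, 0, 0, 0, -8, -0.7]
    - [0, 0, 0, -6, 0, -12, -0.7]
    - [0, 0, 0, -12, 0, -14, -0.7]
    - [0, 0, 0, -12, 0, -14, -0.7]
    - [0, 0, 0, -12, 0, -14, -0.7]
    - [0, 0, 0, -12, 0, -14, -0.7]

```text
time_s: 25.95
tcp_pos: [0.5516, -0.1076, 0.1705]
ee_rot: [[0.619, 0.785, 0.004], [0.785, -0.619, 0.0], [0.003, 0.003, -1.0]]
wrist_force: [0.2, 0.7, 0.4]
gripper_width: 0.85
gripper_force: 0.0
```

Run:
```python
from h import *
c=capture("wrist");c=capture("wrist")
cv2.imwrite("pics/end.png",np.hstack([cv2.resize(c["pixels"],(400,300)),cv2.resize(capture("scene")["pixels"][160:,60:560],(400,300))]))
h=cv2.cvtColor(c["pixels"],cv2.COLOR_BGR2HSV)
n,l,s,ce=cv2.connectedComponentsWithStats(((h[...,1]<40)&(h[...,2]>190)).astype(np.uint8))
for i in range(1,n):
    if s[i,4]>1000: print(ce[i],s[i,4],ray(c,*ce[i],.034))
print(sense()["time_s"],sense()["gripper_force"],sense()["tcp_pos"])
```

```text
[324.28358703 111.86201191] 3022 [ 0.60962488 -0.04112843  0.034     ]
[316.00570613  57.5514571 ] 4907 [ 0.62649611 -0.01040879  0.034     ]
26.1 0.0 [ 0.55273638 -0.10538937  0.1675393 ]
```

View pics/end.png

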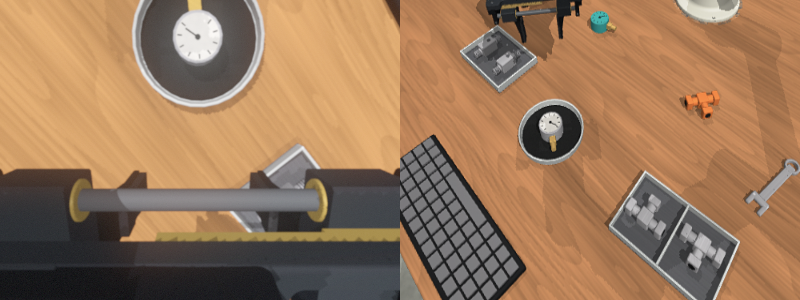

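The gauge stands face up at the dish centre, about 1 mm off (dial at (197,36) in the left half of the picture). The tees and valves are still in their trays and the arm is clear.

```bash
python3 -c "from station import *; print(finish_job())"
```

```text
the job is handed in; nothing more can be done
None
```

The job is handed in at about 26 s: one tee lies flat in each bay, both check valves are in the plain tray, and the gauge went last, face up about 1 mm from the dish centre; the mouse, spanner and look-alikes were left alone, and no verdict was returned.

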